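# Show the red marker to the camera in a hand-held mirror

## Robot

A 6-joint arm with a two-finger parallel gripper is mounted at the origin on a cart in front of the work surface, level with it; the furniture and walls round the work are solid. World frame = base frame: x ahead of the robot, y to its left, z up, the work surface at z = 0. Lengths are in m, angles in rad, forces in N, time in s.
With the tool pointing down it reaches from about 0.375 to 0.9 m from the base axis. Payload 3.1 kg.
Tool frame: the origin (TCP) lies between the finger pads; the fingertips stand manip.finger_overhang ahead of it and the grasp point (between the pads) lies 5 mm behind it (manip.finger_overhang is the distance from the TCP to the fingertips, in m); z points along the fingers, y is the line along which they close (so a half turn about z gives the same grasp; the last joint's range is limited). The gripper opens to 85 mm and grips with 20 to 120 N. Pads are 22 mm wide; open, the fingers measure 114 mm over their backs; the gripper's body (76 mm by 85 mm) begins 54 mm behind the grasp point. The pads swing forward as they close: fully open they stand 13 mm farther back than shut.
Start: joints at [-1.438, 0.527, 1.433, -0, 1.181, -0.178], TCP at [0.191, -0.595, 0.245] pointing down, gripper open.
Joint ranges: [-3.08, 3.08], [-0.75, 2.2], [0.22, 2.44], [-1.43, 4.57], [0, 2.65], [-2.85, 2.85]. Speed limits (rad/s): [2.79, 2.79, 3.14, 3.14, 3.14, 3.14].

## Interface

Orientations are given as a unit quaternion [x, y, z, w].
In Python, from station import manip gives the robot as it stands.
- The arm moves only by the tool drive_tool, never from a script. Its argument "plan" is a list of rows, each a list of 7 numbers: the shift along the tool's x, y, z in m, then the turn, a rotation vector about the tool's x, y, z in degrees, then the opening, from -1 (shut) to 1 (fully open). In form: [[x, y, z, wx, wy, wz, gripper], ...]. A call has 1 to 10 rows; each row shifts and turns the commanded pose from where the row before left it, along the tool's axes as they then stand; what a row does not reach is not made up. A row lasts 1/10 s, in which the tool goes at most 50 mm and 8.59 degrees, less where a joint would pass 70% of its speed; a pose out of reach is approached as far as the arm can. A call is refused whole if a number of a shift passes 0.05 or a number of a turn 8.59, either way. A call with a gripper value outside its range is refused whole. The fingers move at their own pace and stop on an object; "newtons" is the grip in N (left out, the last holds). Time passes only in rows, so rows that do not move let the fingers close. It gives the time, the measured TCP pose, the force, the opening and the grip force at its end, in the units of the state.
- manip.sense(): the state, without advancing time (a new reading comes with each control period).
- manip.snapshot(name): name is "scene" or "top" or "wrist"; returns a dict with "image" (384x512x3 uint8, red, green, blue), "z_map" (384x512 float32, m along the optical axis (not along the pixel's ray), 0 where there is no reading), "fov_y" (degrees; the focal length in pixels is half the picture's height over the tangent of half this angle, whatever the lens; pixels are square), "cx", "cy" (the principal point, pixels), "k1" (the pictures are not rectified: a ray, as slopes to the right and down, at radius r is drawn at 1 + k1 r^2 times it, then the intrinsics apply), "extrinsics" (4x4, takes a point from camera to world coordinates); the wrist camera has in their place "mount" (4x4, takes a point from camera to tool coordinates, whose origin is the TCP and whose axes are the flange's). Camera axes: x right, y up, looking along -z (the intrinsics and any distortion apply to the point x, -y, -z); pixel columns grow to the right and rows downward; lengths in m; the calibration is good to about 2 mm. A picture is of the moment at which its call begins: read the wrist's pose just before it.
- manip.sign_off(): hands the job in; it is judged then, once.
The state is a dict: "t": time; "q": joint angles; "qd": joint speeds; "tau": joint torques, N m; "tcp_pos": TCP position; "tool_rot": TCP orientation; "force": force on the tool from outside, world axes, zero at the start; "ft_torque": the same for the moment, N m; "finger_gap": opening from 0.0 (shut) to 1.0 (fully open); "gripper_force": force on a finger pad.
Only numpy, scipy, OpenCV 4.12 (cv2) and the standard library are available. Lean on these libraries where they do the work, as an engineer would, in place of code of your own. Each camera call takes 0.05 s, during which the arm holds its last target. There are 200 camera calls.

## Task

Take the inspection mirror by its orange handle out of its grey rest and hold it upright in the air, centred over the black cross on the white board and level with the camera lens, its glass turned so that the little camera on the board sees the red ball in the middle of the mirror. Finish while holding the mirror still like that in the gripper; do not bump it into the board, camera or coloured markers, and leave the other things on the desk where they are.

Things in the scene. Friction and masses are not known exactly. Their poses are not given: they have to be found in the camera images.
- mirror: Loose mirror, 0.08-0.17 kg. Black frame 12 mm thick, 76 wide, 76 high, silvery glass on one face; above it an 18 mm neck and an orange handle 18x18 mm square, 60 tall (52 to 112 mm above the origin, faces parallel to the frame's). Origin: frame's middle, on the handle axis. x out of the glass face, y along its width, z up. Stands in the rest, glass roughly towards the robot
- rest: Fixed grey plastic rest on the desk, 50x100 mm and 42 mm tall, with a slot 14x80 mm and 30 mm deep in its top in which the mirror frame stands; lift the mirror straight up over 40 mm to clear it. Origin: centre of its underside; y runs along the slot.
- board: Fixed white sight board on the desk, 220x280 mm, 12 mm thick, with the camera, the cross and the three markers on it. Origin: on the desk below the cross; the board reaches from -165 to +55 mm in x and -150 to +130 mm in y; z up. The tallest thing on it is the camera, its top 108 mm above the desk.
- cross (a point): Centre of the black cross (50 mm arms) on the board's top, 12 mm above the desk. Axes as the board's.
- lens (a point): Front of the lens of the small grey camera on the board, 90 mm above the desk, 140 mm from the cross. x: level viewing direction, straight to above the cross; z up. By reflection, the glass's normal must halve the level angle, seen from the cross, between lens and red ball (50, 80 or 110 degrees, anticlockwise from the lens as seen from above).
- marker_red_ball (a point): Centre of the red ball, the one to be seen; a 26 mm ball whose centre is 90 mm above the desk, on a thin steel post with a 32 mm black foot, fixed on the board, 140 mm level distance from the cross. Which of the three colours stands in which of the three places varies.
- marker_blue_ball (a point): Centre of the blue ball, not wanted; a 26 mm ball whose centre is 90 mm above the desk, on a thin steel post with a 32 mm black foot, fixed on the board, 140 mm level distance from the cross. Which of the three colours stands in which of the three places varies.
- marker_yellow_ball (a point): Centre of the yellow ball, not wanted; a 26 mm ball whose centre is 90 mm above the desk, on a thin steel post with a 32 mm black foot, fixed on the board, 140 mm level distance from the cross. Which of the three colours stands in which of the three places varies.
- marker_red: The red marker's foot (centre of its underside, on the board).
- marker_blue: The blue marker's foot (centre of its underside, on the board).
- marker_yellow: The yellow marker's foot (centre of its underside, on the board).
- mug: White spotted mug, 82x114x91 mm, near right corner of the desk; bystander. Origin: centre of its underside.
- saline: White bottle, 39 mm wide, 73 mm tall; bystander at the right. Origin: centre of its underside.
- pen_red: Red ball pen lying flat, 150 mm long; bystander at the right. Origin: centre of its underside.
- trophy: Small gold award on a black plinth, 62x82x93 mm; bystander farther back. Origin: centre of its underside.
- drops_navy: Dark blue and white carton, 36x42x98 mm; bystander farther back. Origin: centre of its underside.

How it is judged:
By the outcome, as a careful person would: the job done as asked, in the order asked, and still so for the second after the job is handed in, while the arm keeps its last pose, push and grip.
It also fails if it takes over 40 s, if anything falls off the work surface, if the arm or the gripper's body presses on something with over 40 N, if the wrist force passes 120 N, or if a joint passes its speed limit or range.

## Working session

There is one attempt and no reset: what is moved stays moved. The work goes in short steps, Python scripts to look and compute and a tool call to move; the robot and the scene stay as the last step left them, time stands still between calls to the robot, and variables do not carry over. Pictures are saved under pics/ and viewed, at most 10 in all, crops included, and the job is handed in when it is done.

Besides the shell and the picture viewer there is one more tool, called after "Call:" by a JSON object that holds its "method" and its "body", one argument or row to a line. drive_tool: Moves the arm, as the interface text tells. Its arguments: {"type":"object","properties":{"plan":{"type":"array"},"newtons":{"type":"number"}},"required":["plan"]}

```bash
mkdir -p pics; ls
cat > h.py <<'E'
import numpy as np, cv2
from station import manip
from scipy.spatial.transform import Rotation as R
def snap(n):
    s=manip.sense(); d=manip.snapshot(n)
    if 'extrinsics' in d: T=np.array(d['extrinsics'])
    else:
        W=np.eye(4); W[:3,:3]=R.from_quat(s['tool_rot']).as_matrix(); W[:3,3]=s['tcp_pos']; T=W@np.array(d['mount'])
    d['T']=T; np.savez(f'{n}.npz',**{k:v for k,v in d.items()}); return d
def load(n): return dict(np.load(f'{n}.npz'))
def ray(d,u,v):
    f=192/np.tan(np.radians(d['fov_y'])/2)
    x,y=(np.asarray(u,float)-d['cx'])/f,(np.asarray(v,float)-d['cy'])/f
    a,b=x,y
    for _ in range(20):
        s=1+d['k1']*(a*a+b*b); a,b=x/s,y/s
    return np.stack([a,-b,-np.ones_like(a)],-1)
def atz(d,u,v,z):   # intersect with height z
    r=ray(d,u,v)@d['T'][:3,:3].T; o=d['T'][:3,3]
    return o+r*((z-o[2])/r[...,2])[...,None]
def dep(d,u,v):
    z=d['z_map'][np.asarray(v).astype(int),np.asarray(u).astype(int)]
    return (ray(d,u,v)*z[...,None])@d['T'][:3,:3].T+d['T'][:3,3]
def cloud(d):
    v,u=np.mgrid[:384,:512]; return dep(d,u,v)
def proj(d,p):
    f=192/np.tan(np.radians(d['fov_y'])/2)
    c=(np.asarray(p)-d['T'][:3,3])@d['T'][:3,:3]
    a,b=c[...,0]/-c[...,2],-c[...,1]/-c[...,2]; s=1+d['k1']*(a*a+b*b)
    return np.stack([d['cx']+f*a*s,d['cy']+f*b*s],-1)
def save(d,name,box=None,k=1):
    im=d['image'][...,::-1]
    if box: im=im[box[1]:box[3],box[0]:box[2]]
    cv2.imwrite(f'pics/{name}.png',cv2.resize(im,None,fx=k,fy=k,interpolation=cv2.INTER_CUBIC))
E
python3 - <<'E'
from h import *
print(manip.finger_overhang, manip.sense())
for n in ('top','scene'):
    d=snap(n); save(d,n+'0',k=1.5); print(n,d['T'].round(3),d['fov_y'],d['k1'],d['cx'],d['cy'])
E
```

```text
pics
0.014 {'t': 0.0, 'q': array([-1.43850293e+00,  5.28455074e-01,  1.43393469e+00, -8.06997127e-06,
        1.18138709e+00, -1.78482007e-01]), 'qd': array([ 7.56461303e-04,  6.59249565e-04, -6.82311037e-05, -1.17556322e-03,
       -1.51564216e-03, -1.21846833e-03]), 'tau': array([ 1.87647511e-04, -4.42350554e+01, -1.78025740e+01, -3.67772809e-04,
        8.48361757e-03,  6.02348038e-06]), 'tcp_pos': array([ 0.19106603, -0.59434379,  0.2443301 ]), 'tool_rot': array([ 9.87950776e-01,  1.54764565e-01,  2.14888038e-05, -1.09189423e-03]), 'force': array([ 0.71213396,  0.07081471, -0.15795478]), 'ft_torque': array([0.02382857, 0.00379792, 0.00417961]), 'gripper_force': 0.0, 'finger_gap': 1.005578094573721}
top [[ 0.009  0.985 -0.171  0.373]
 [-1.     0.01   0.006 -0.046]
 [ 0.007  0.171  0.985  1.22 ]
 [ 0.     0.     0.     1.   ]] 55.28985380085466 0.011369796599687993 255.48418309883755 185.95719187652793
scene [[-0.636  0.457 -0.622 -0.011]
 [-0.771 -0.371  0.517  0.402]
 [ 0.005  0.808  0.588  0.605]
 [ 0.     0.     0.     1.   ]] 57.41083478336197 -0.05527633563297591 256.3494988095955 186.81565922947274
```

View pics/top0.png

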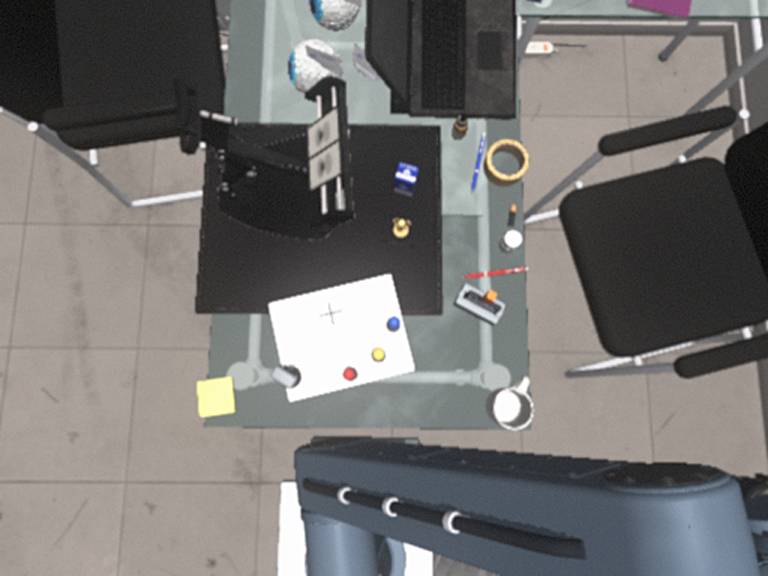

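View pics/scene0.png

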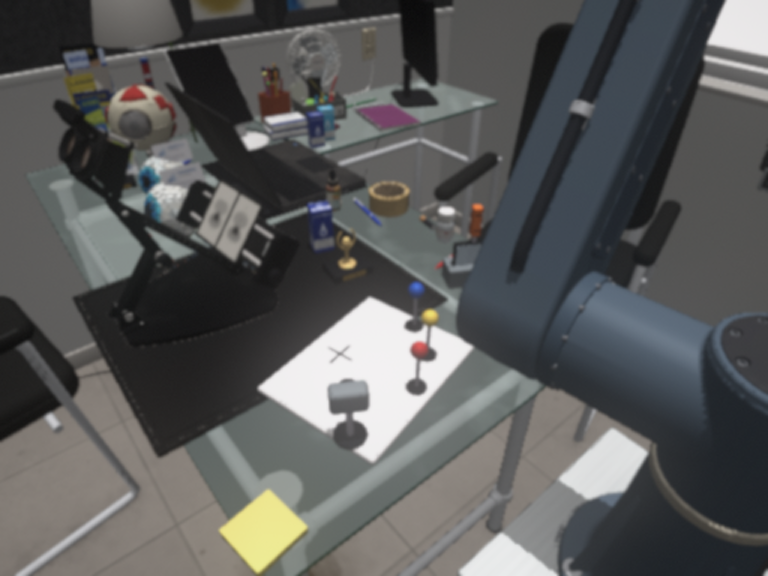

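The top view shows the cross near (330,313), red ball (349,374), yellow (378,355), blue (394,323), camera (287,376) and the mirror handle (490,296). These are 1.5x pixels. Red sits in the 50° place. I'll enlarge the board and the rest.

Run:
```python
from h import *
d=load('top')
a=d['image'][175:275,172:285]; b=d['image'][180:222,295:345]
cv2.imwrite('pics/top1.png',np.hstack([cv2.resize(a[...,::-1],(452,400),interpolation=cv2.INTER_CUBIC),cv2.resize(b[...,::-1],(346,400)[:2] if 0 else (340,286),interpolation=cv2.INTER_CUBIC).copy() if 0 else cv2.copyMakeBorder(cv2.resize(b[...,::-1],None,fx=6.8,fy=6.8,interpolation=cv2.INTER_CUBIC),0,400-286,0,0,cv2.BORDER_CONSTANT)]))
def cen(d,m):
    n,l,s,c=cv2.connectedComponentsWithStats(m.astype(np.uint8)); return [(c[i].round(1),s[i,4]) for i in range(1,n) if s[i,4]>15]
for n in ('top','scene'):
    d=load(n); h=cv2.cvtColor(d['image'],cv2.COLOR_RGB2HSV); H,S,V=[h[...,i].astype(int) for i in range(3)]
    sat=(S>140)&(V>90)
    for c,m in dict(red=(H<4)|(H>174),yel=(abs(H-24)<5),blu=abs(H-112)<10,ora=abs(H-10)<6).items():
        for ce,ar in cen(d,m&sat):
            print(n,c,ce,ar,'z.09',atz(d,ce[0],ce[1],.09).round(4),'dep',dep(d,ce[0],ce[1]).round(3))
```

```text
top red [330.9 181.3] 19 z.09 [ 0.5867 -0.2887  0.09  ] dep [ 0.602 -0.306  0.008]
top red [232.5 249.1] 26 z.09 [0.3741 0.0159 0.09  ] dep [0.374 0.015 0.102]
top blu [262.5 214.7] 24 z.09 [ 0.4796 -0.0745  0.09  ] dep [ 0.478 -0.074  0.102]
top ora [325.  197.9] 19 z.09 [ 0.5339 -0.2689  0.09  ] dep [ 0.523 -0.254  0.165]
scene red [88.4 62.2] 74 z.09 [ 1.8893 -0.0725  0.09  ] dep [1.296 0.076 0.251]
scene red [107.2  67.9] 21 z.09 [ 1.7306 -0.1118  0.09  ] dep [1.283 0.02  0.223]
scene yel [51.1 52.4] 35 z.09 [2.2286 0.0272 0.09  ] dep [1.553 0.14  0.245]
scene yel [53.5 57.4] 50 z.09 [2.1112 0.0425 0.09  ] dep [1.544 0.139 0.228]
scene blu [277.4 191.1] 40 z.09 [ 0.4864 -0.0793  0.09  ] dep [ 0.474 -0.068  0.102]
scene ora [317.9 138.7] 34 z.09 [ 0.6079 -0.3593  0.09  ] dep [ 0.524 -0.257  0.159]
scene ora [316.8 148.5] 33 z.09 [ 0.5686 -0.3114  0.09  ] dep [ 0.523 -0.255  0.131]
```

View pics/top1.png

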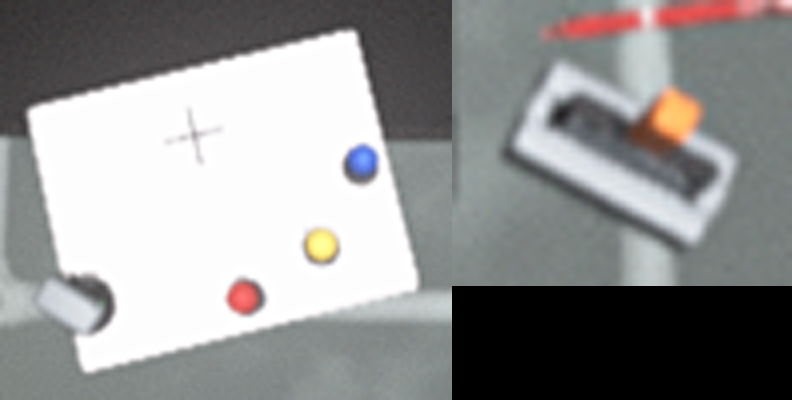

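The enlarged crop puts the cross at crop (194,135) and the board corners at (28,107), (354,30), (418,289) and (85,372). The rest's slot runs down-right in the picture, with the handle standing over it. Next I'll fit the board and rest poses.

Run:
```python
from h import *
d=load('top')
c=np.array([[28,107],[354,30],[418,289],[85,372],[194,135]],float); uv=(c+.5)/4-.5+[172,175]
P=atz(d,uv[:,0],uv[:,1],.012); print(P.round(4)); print('edges',np.linalg.norm(np.diff(P[[0,1,2,3,0]],axis=0),axis=1).round(4))
# board frame corners, x toward which side? fit with hypothesis: TL=(55,130),TR=(55,-150),BR=(-165,-150),BL=(-165,130)
M=np.array([[55,130],[55,-150],[-165,-150],[-165,130],[0,0]])/1e3
A=M-M.mean(0);B=P[:,:2]-P[:,:2].mean(0);U,s,V=np.linalg.svd(A.T@B);Rm=(U@V).T;t=P[:,:2].mean(0)-Rm@M.mean(0)
print('board yaw',np.degrees(np.arctan2(Rm[1,0],Rm[0,0])),'org',t,'res',(M@Rm.T+t-P[:,:2]).round(4).tolist())
for n in ('top','scene'):
    d=load(n);X=cloud(d)
    # balls via depth
    h=cv2.cvtColor(d['image'],cv2.COLOR_RGB2HSV).astype(int)
    near=(np.linalg.norm(X[...,:2]-t,axis=-1)<.19)
    for nm,H in dict(red=0,yel=24,blu=112).items():
        m=near&(np.abs((h[...,0]-H+90)%180-90)<9)&(h[...,1]>110)&(X[...,2]>.06)
        v,u=np.nonzero(m); p=atz(d,u.mean(),v.mean(),.093)[:2]-t; print(n,nm,m.sum(),p.round(4),np.linalg.norm(p).round(4),np.degrees(np.arctan2(p[1],p[0])).round(1))
    m=near&(X[...,2]>.08)&(X[...,2]<.12)&(h[...,1]<80)
    q=X[m]; print(n,'cam',m.sum(),q.mean(0)[:2]-t, q[:,2].max())
    if len(q)>5: print(cv2.minAreaRect(((q[:,:2]-t)*1000).astype(np.float32)))
    r=(np.abs(X[...,0]-.52)<.09)&(np.abs(X[...,1]+.26)<.09)
    m=r&(X[...,2]>.03)&(X[...,2]<.05); print(n,'rest',m.sum(),cv2.minAreaRect((X[m][:,:2]*1000).astype(np.float32)))
    m=r&(X[...,2]>.1); q=X[m];print('handle',m.sum(),q.mean(0),cv2.minAreaRect((q[:,:2]*1000).astype(np.float32)),np.percentile(q[:,2],95))
d=load('top')
c=np.array([[105,62],[286,157],[248,240],[63,142],[557-452-0,110],[700-452,190]],float);uv=(c+.5)/6.8-.5+[295,180]
print(atz(d,uv[:,0],uv[:,1],.042).round(4))
```

```text
[[ 0.5284  0.2017  0.012 ]
 [ 0.5961 -0.0679  0.012 ]
 [ 0.3826 -0.1215  0.012 ]
 [ 0.3144  0.1463  0.012 ]
 [ 0.5065  0.0637  0.012 ]]
edges [0.278  0.2201 0.2763 0.221 ]
board yaw 14.243148044984668 org [0.50628945 0.06304773] res [[-0.0008, 0.0009], [0.0004, -0.0009], [0.0007, -0.0015], [-0.0001, 0.0022], [-0.0002, -0.0007]]
top red 41 [-0.1219 -0.0659] 0.1386 -151.6
top yel 31 [-0.0924 -0.1054] 0.1402 -131.2
top blu 38 [-0.0192 -0.1367] 0.1381 -98.0
top cam 339 [-0.04803664  0.04230391] 0.11860342048147166
((-1.5265655517578125, -38.061279296875), (226.60768127441406, 363.1821594238281), 76.91436767578125)
top rest 313 ((529.0716552734375, -261.9350280761719), (99.90595245361328, 50.09694290161133), 62.12949752807617)
handle 65 [ 0.52726642 -0.25931038  0.14830455] ((529.1066284179688, -261.56915283203125), (17.184799194335938, 18.31378173828125), 61.89393997192383) 0.16381605676828453
scene red 50 [-0.1319 -0.0461] 0.1397 -160.7
scene yel 68 [-0.0894 -0.1057] 0.1384 -130.2
scene blu 63 [-0.0244 -0.1378] 0.1399 -100.0
scene cam 883 [-0.04131144  0.04974875] 0.11990062812945024
((-0.4022064208984375, -34.7396240234375), (224.8104248046875, 364.3047790527344), 77.13878631591797)
scene rest 192 ((538.2259521484375, -240.19393920898438), (54.64499282836914, 50.92805480957031), 59.30491256713867)
handle 164 [ 0.52441548 -0.25769192  0.13606702] ((527.0448608398438, -260.8118591308594), (18.19343376159668, 19.152156829833984), 65.94852447509766) 0.16235484720832818
[[ 0.5705 -0.2302  0.042 ]
 [ 0.5255 -0.3158  0.042 ]
 [ 0.4857 -0.2966  0.042 ]
 [ 0.5316 -0.2096  0.042 ]
 [ 0.5473 -0.2298  0.042 ]
 [ 0.5095 -0.2972  0.042 ]]
```

Both cameras agree. The board yaw is 14.2° and the cross is at (0.506, 0.063). Seen from the cross, red lies at −160°, so the lens is near 150° and the glass normal must point to about 175°. The rest and handle are at (0.529, −0.2616) with slot yaw 62.1°, so the glass points to 152°. I'll move over the handle at a safe height.

Call:
{"method": "drive_tool", "body": {
  "plan": [
    [0.036, -0.018, 0, 0, 0, 0, 1],
    [0.04, -0.02, 0, 0, 0, 0, 1],
    [0.04, -0.02, 0, 0, 0, 0, 1],
    [0.04, -0.02, 0, 0, 0, 0, 1],
    [0.04, -0.02, 0, 0, 0, 0, 1],
    [0.04, -0.02, 0, 0, 0, 0, 1],
    [0.04, -0.02, 0, 0, 0, 0, 1],
    [0.04, -0.02, 0, 0, 0, 0, 1],
    [0.04, -0.02, 0, 0, 0, 0, 1],
    [0.03, -0.016, 0, 0, 0, 0, 1]
  ]
}}

```text
t: 1.1
tcp_pos: [0.5007, -0.29, 0.245]
tool_rot: [0.988, 0.155, -0.0, -0.0]
force: [-0.5, -0.4, 0.6]
finger_gap: 0.999
gripper_force: 0.0
```

Call:
{"method": "drive_tool", "body": {
  "plan": [
    [0, 0, 0, 0, 0, -8, 1],
    [0, 0, 0, 0, 0, -8, 1],
    [0, 0, 0, 0, 0, -8, 1],
    [0, 0, 0, 0, 0, -8, 1],
    [0, 0, 0, 0, 0, -8, 1],
    [0, 0, 0, 0, 0, -4.3, 1],
    [0, 0, 0, 0, 0, 0, 1]
  ]
}}

```text
t: 1.8
tcp_pos: [0.4991, -0.292, 0.2449]
tool_rot: [0.857, 0.516, -0.0, -0.001]
force: [-0.2, -0.2, 0.0]
finger_gap: 1.001
gripper_force: 0.0
```

```bash
cat >> h.py <<'E'
def st():
    s=manip.sense(); m=R.from_quat(s['tool_rot']).as_matrix()
    print('t',round(s['t'],2),'p',s['tcp_pos'].round(4),'xyaw',np.degrees(np.arctan2(m[1,0],m[0,0])).round(2),'yyaw',np.degrees(np.arctan2(m[1,1],m[0,1])).round(2),'z',m[:,2].round(4),'F',s['force'].round(1),'gap',round(s['finger_gap'],3),s['gripper_force'])
    return s,m
E
python3 - <<'E'
from h import *
s,m=st(); d=snap('wrist'); save(d,'w0',k=1.5)
g=np.array([.529,-.2616,.130]); print('tool delta',m.T@(g-s['tcp_pos']))
X=cloud(d); r=(np.abs(X[...,0]-.529)<.04)&(np.abs(X[...,1]+.262)<.04)&(X[...,2]>.1)&(X[...,2]<.17)
q=X[r]; print(len(q)); 
top=q[q[:,2]>.157]; print(len(top), top.mean(0) if len(top) else '', cv2.minAreaRect((top[:,:2]*1000).astype(np.float32)) if len(top)>4 else '')
E
```

```text
t 1.8 p [ 0.4991 -0.292   0.2449] xyaw 62.1 yyaw -27.9 z [-9.e-04  7.e-04 -1.e+00] F [-0.2 -0.2  0. ] gap 1.001 0.0
tool delta [0.04086437 0.01234547 0.11485621]
761
557 [ 0.52850264 -0.26286462  0.16130656] ((528.4657592773438, -263.1905822753906), (17.397680282592773, 17.30959701538086), 62.73180389404297)
```

View pics/w0.png

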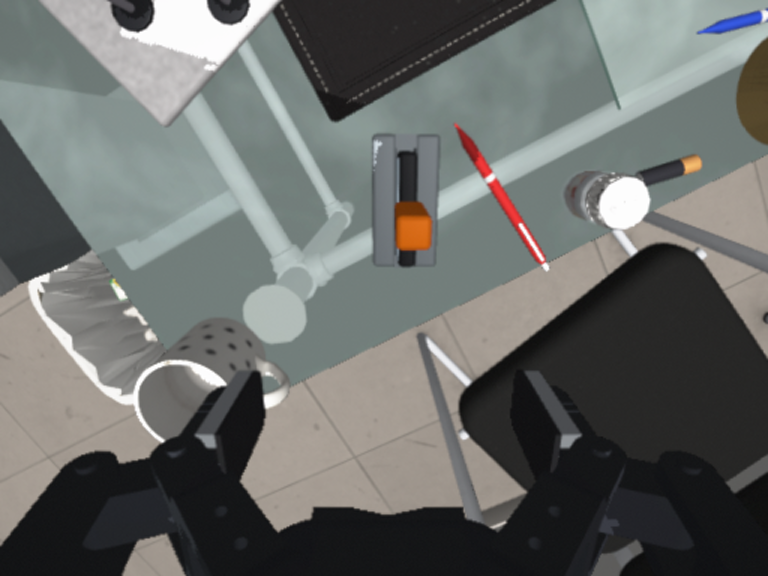

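Call:
{"method": "drive_tool", "body": {
  "plan": [
    [0.02, 0.006, 0, 0, 0, 0, 1],
    [0.02, 0.0063, 0, 0, 0, -0.4, 1],
    [0, 0, 0.02, 0, 0, 0, 1],
    [0, 0, 0.03, 0, 0, 0, 1],
    [0, 0, 0.025, 0, 0, 0, 1],
    [0, 0, 0.02, 0, 0, 0, 1],
    [0, 0, 0.02, 0, 0, 0, 1],
    [0, 0, 0, 0, 0, 0, 1],
    [0, 0, 0, 0, 0, 0, 1]
  ]
}}

```text
t: 2.75
tcp_pos: [0.5289, -0.2627, 0.1302]
tool_rot: [0.855, 0.518, -0.0, -0.0]
force: [-0.1, -0.4, 1.2]
finger_gap: 1.001
gripper_force: 0.0
```

```bash
python3 -c "
from h import *
st()"
```

```text
t 2.75 p [ 0.5289 -0.2627  0.1302] xyaw 62.45 yyaw -27.55 z [-6.e-04  5.e-04 -1.e+00] F [-0.1 -0.4  1.2] gap 1.001 0.0
```

The wrist picture shows the orange handle at (413,228) over the slot, with the mug and pen clear of it. The arm is now straddling the handle, so I'll close.

Call:
{"method": "drive_tool", "body": {
  "plan": [
    [0, 0, 0, 0, 0, 0, -1],
    [0, 0, 0, 0, 0, 0, -1],
    [0, 0, 0, 0, 0, 0, -1],
    [0, 0, 0, 0, 0, 0, -1],
    [0, 0, 0, 0, 0, 0, -1],
    [0, 0, 0, 0, 0, 0, -1],
    [0, 0, 0, 0, 0, 0, -1],
    [0, 0, 0, 0, 0, 0, -1]
  ],
  "newtons": 50
}}

```text
t: 3.55
tcp_pos: [0.5292, -0.2629, 0.1309]
tool_rot: [0.855, 0.519, 0.0, 0.0]
force: [0.4, -0.1, 5.9]
finger_gap: 0.203
gripper_force: 49.8
```

```bash
python3 -c "
from h import *
st()"
```

```text
t 3.55 p [ 0.5292 -0.2629  0.1309] xyaw 62.5 yyaw -27.5 z [ 8.e-04 -6.e-04 -1.e+00] F [ 0.4 -0.1  5.9] gap 0.203 49.75009202957153
```

Call:
{"method": "drive_tool", "body": {
  "plan": [
    [0, 0, -0.005, 0, 0, 0, -1],
    [0, 0, -0.01, 0, 0, 0, -1],
    [0, 0, -0.015, 0, 0, 0, -1],
    [0, 0, -0.015, 0, 0, 0, -1],
    [0, 0, -0.015, 0, 0, 0, -1],
    [0, 0, -0.02, 0, 0, 0, -1],
    [0, 0, -0.025, 0, 0, 0, -1],
    [0, 0, -0.02, 0, 0, 0, -1],
    [0, 0, -0.01, 0, 0, 0, -1],
    [0, 0, 0, 0, 0, 0, -1]
  ]
}}

```text
t: 4.55
tcp_pos: [0.5294, -0.263, 0.2669]
tool_rot: [0.855, 0.519, 0.001, 0.001]
force: [-0.2, 0.4, -2.1]
finger_gap: 0.198
gripper_force: 49.1
```

Run:
```python
from h import *
s,m=st(); g=np.array([.506,.063,.2651]); print('delta',m.T@(g-s['tcp_pos']))
d=snap('scene'); save(d,'scene1',(240,80,500,280),3)
```

```text
t 4.55 p [ 0.5294 -0.263   0.2669] xyaw 62.51 yyaw -27.49 z [ 0.0023 -0.0018 -1.    ] F [-0.2  0.4 -2.1] gap 0.198 49.08522427082062
delta [ 0.27839645 -0.17121326  0.00114151]
```

View pics/scene1.png

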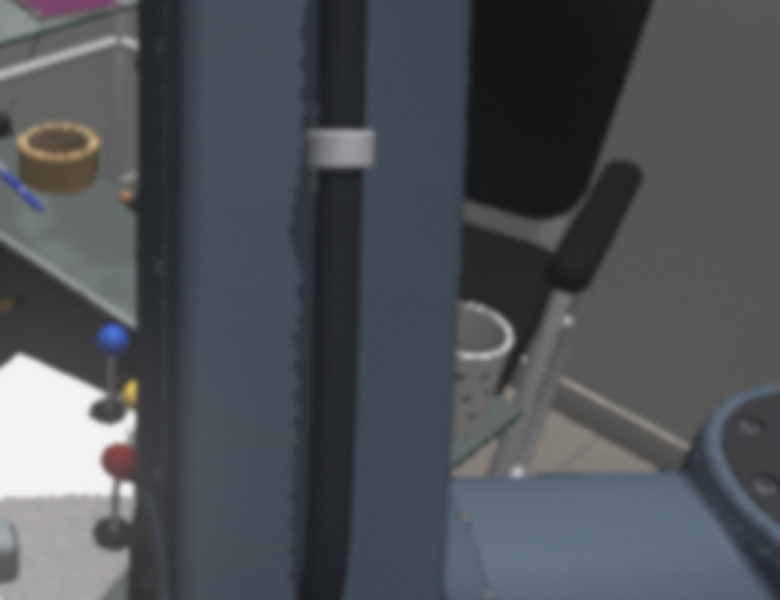

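The arm hides the mirror in this view, but the wrist force (−2 N) and the gap of 0.198 show it is held. I'll carry it over high above the markers.

Call:
{"method": "drive_tool", "body": {
  "plan": [
    [0.018, -0.011, 0, 0, 0, 0, -1],
    [0.03, -0.0185, 0, 0, 0, 0, -1],
    [0.035, -0.0215, 0, 0, 0, 0, -1],
    [0.035, -0.0215, 0, 0, 0, 0, -1],
    [0.035, -0.0215, 0, 0, 0, 0, -1],
    [0.035, -0.0215, 0, 0, 0, 0, -1],
    [0.035, -0.0215, 0, 0, 0, 0, -1],
    [0.03, -0.0185, 0, 0, 0, 0, -1],
    [0.018, -0.011, 0, 0, 0, 0, -1],
    [0.0074, -0.0047, 0, 0, 0, 0, -1]
  ]
}}

```text
t: 5.6
tcp_pos: [0.5033, 0.0663, 0.264]
tool_rot: [0.854, 0.52, -0.001, -0.001]
force: [-0.5, -0.9, -1.0]
finger_gap: 0.211
gripper_force: 49.1
```

Call:
{"method": "drive_tool", "body": {
  "plan": [
    [0, 0, 0, 0, 0, -5, -1],
    [0, 0, 0, 0, 0, -6, -1],
    [0, 0, 0, 0, 0, -6, -1],
    [0, 0, 0, 0, 0, -5, -1],
    [0, 0, 0, 0, 0, 0, -1],
    [0, 0, 0, 0, 0, 0, -1]
  ]
}}

```text
t: 6.2
tcp_pos: [0.5051, 0.0631, 0.2647]
tool_rot: [0.741, 0.672, -0.001, -0.001]
force: [-0.3, 0.3, -0.1]
finger_gap: 0.203
gripper_force: 49.1
```

Run:
```python
from h import *
s,m=st()
for n in('scene','top'): d=snap(n); 
save(load('scene'),'scene2',(130,60,390,320),2.3)
d=load('top'); save(d,'top2',(160,160,300,280),5)
```

```text
t 6.2 p [0.5051 0.0631 0.2647] xyaw 84.38 yyaw -5.62 z [-0.0015  0.     -1.    ] F [-0.3  0.3 -0.1] gap 0.203 49.09940421581268
```

View pics/scene2.png

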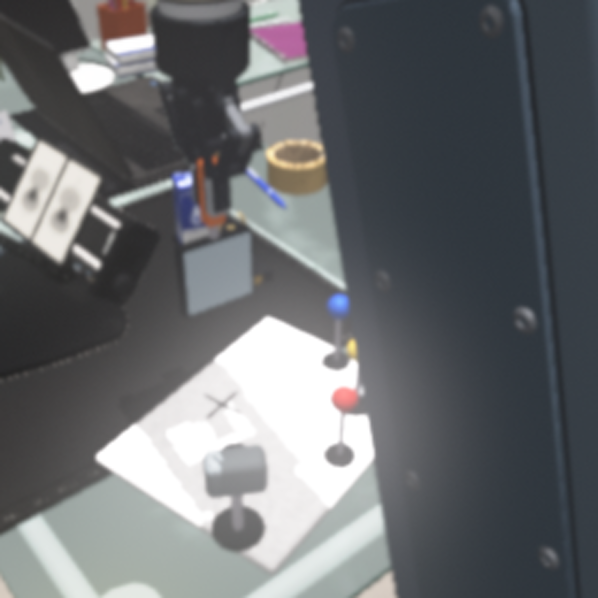

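The held mirror is upright with its glass facing the camera. The lens is near (237,470) and red near (345,400) in this crop. Next I'll measure the held mirror and recheck the camera, red ball and cross with unobstructed depth.

Run:
```python
from h import *
s,m=st(); t=np.array([.5063,.063])
for n in('scene','top'):
    d=load(n)
    X=cloud(d); h=cv2.cvtColor(d['image'],cv2.COLOR_RGB2HSV).astype(int)
    if n=='scene':
        for zl,zh in((.155,.21),(.145,.225)):
            b=(np.linalg.norm(X[...,:2]-s['tcp_pos'][:2],axis=-1)<.05)&(X[...,2]>zl)&(X[...,2]<zh); q=X[b]
            c=np.median(q,0)
            for _ in range(3):
                nn=np.linalg.svd(q-q.mean(0),full_matrices=False)[2][2]; nn*=-np.sign(nn[0]); q=q[np.abs((q-q.mean(0))@nn)<.004]
            print('glass',len(q),'n yaw',np.degrees(np.arctan2(nn[1],nn[0])),'tilt',np.degrees(np.arcsin(nn[2])),'mean',q.mean(0),'rng',q.min(0),q.max(0))
            e=np.array([-nn[1],nn[0],0]); w=(q-s['tcp_pos'])@e; print('width rng rel tcp',np.percentile(w,[1,99]),'offset along n',((q-s['tcp_pos'])@nn*[1]).mean())
    for k,(cc,zz) in dict(cam=([-.121,.07],(.075,.115)),red=([-.132,-.047],(.07,.11)),yel=([-.091,-.1055],(.07,.11)),blu=([-.022,-.137],(.07,.11))).items():
        r=(np.linalg.norm(X[...,:2]-t-cc,axis=-1)<(.05 if k=='cam' else .022))&(X[...,2]>zz[0])&(X[...,2]<zz[1]); q=X[r]
        if len(q)<8: continue
        if k=='cam': print(n,k,len(q),q.mean(0)-[*t,0],q[:,2].max(),cv2.minAreaRect(((q[q[:,2]>.095][:,:2]-t)*1000).astype(np.float32)))
        else:
            from scipy.optimize import least_squares
            f=least_squares(lambda p:np.linalg.norm(q-p,axis=1)-.013,[*(t+cc),.09],loss='soft_l1',f_scale=.002).x
            p=f[:2]-t; print(n,k,len(q),p.round(4),f[2].round(4),np.linalg.norm(p).round(4),np.degrees(np.arctan2(p[1],p[0]))%360)
```

```text
t 6.3 p [0.5053 0.0632 0.265 ] xyaw 84.42 yyaw -5.58 z [-8.e-04  0.e+00 -1.e+00] F [ 0.3 -0.4 -1.1] gap 0.202 49.099838733673096
glass 689 n yaw 173.64277047582127 tilt 0.16625596033538284 mean [0.49843366 0.06694659 0.18295859] rng [0.49292253 0.02661065 0.15501738] [0.50625386 0.10281056 0.20992665]
width rng rel tcp [-0.03806797  0.03512834] offset along n 0.006989307082235042
glass 978 n yaw 173.7153261707717 tilt 0.6687665374259223 mean [0.4986273  0.06676109 0.18788027] rng [0.49292253 0.02661065 0.14593354] [0.50669163 0.10281056 0.2244096 ]
width rng rel tcp [-0.0381852   0.03552662] offset along n 0.006110359995045721
scene cam 578 [-0.1445965   0.08767031  0.09945001] 0.11011787479702567 ((-136.5001220703125, 82.22327423095703), (51.70592498779297, 38.972801208496094), 57.396488189697266)
scene red 124 [-0.1318 -0.0454] 0.0899 0.1394 199.00130949124627
scene yel 31 [-0.0903 -0.1053] 0.0897 0.1387 229.41081335281325
scene blu 87 [-0.0254 -0.1366] 0.0897 0.1389 259.4755745757054
top red 57 [-0.1305 -0.0457] 0.0909 0.1382 199.30410328252123
top yel 57 [-0.0892 -0.1057] 0.0905 0.1383 229.82200065753636
top blu 56 [-0.0239 -0.1374] 0.091 0.1395 260.1503260725822
```

View pics/top2.png

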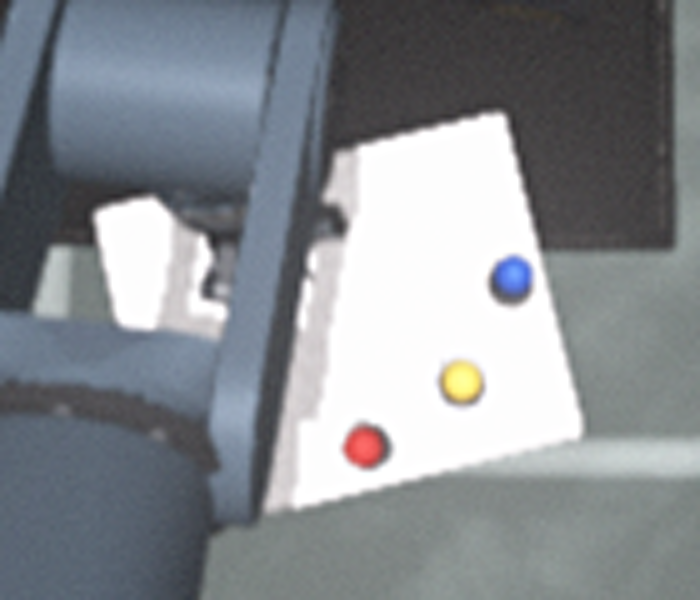

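The new fits agree: lens direction is about 149.4°, so the normal should point to about 174.4°. The tool now gives 174.4° and the glass plane fit 173.7°. I'll check the mirror's pose in the gripper with the wrist camera and its vertical extent from the scene view.

Run:
```python
from h import *
d=snap('wrist'); s,m=st(); X=(cloud(d)-s['tcp_pos'])@m  # tool coords
d2=load('scene'); Y=(cloud(d2)-s['tcp_pos'])@m
b=(np.abs(Y[...,0])<.036)&(np.abs(Y[...,1])<.012)&(Y[...,2]>.03)&(Y[...,2]<.15); q=Y[b]
print('scene frame z rng',np.percentile(q[:,2],[0.5,2,50,98,99.5]))
for c in (-.03,-.015,0,.015,.03):
    w=q[np.abs(q[:,0]-c)<.007]; print(c,w[:,2].min().round(4),w[:,2].max().round(4),np.median(w[:,1]).round(4))
b=(np.abs(X[...,0])<.06)&(np.abs(X[...,1])<.03)&(X[...,2]>.035)&(X[...,2]<.06); q=X[b]
print('wrist frame top',b.sum(),np.percentile(q[:,2],[5,50,95]),cv2.minAreaRect((q[:,:2]*1000).astype(np.float32)),np.percentile(q[:,0],[1,99]),np.percentile(q[:,1],[1,99]))
if len(q)>50:print(np.polyfit(q[:,0],q[:,1],1))
save(d,'w1',k=1.2)
```

```text
t 6.35 p [0.5054 0.0632 0.2651] xyaw 84.44 yyaw -5.56 z [-5.e-04  0.e+00 -1.e+00] F [ 0.1  0.2 -1.6] gap 0.203 49.100441336631775
scene frame z rng [0.03375802 0.04104092 0.07351498 0.11554391 0.11749841]
-0.03 0.042 0.1172 -0.0072
-0.015 0.0408 0.1187 -0.0072
0 0.0303 0.118 -0.0071
0.015 0.0411 0.1192 -0.007
0.03 0.0419 0.1182 -0.0069
wrist frame top 1172 [0.04188623 0.04360812 0.05142018] ((18.148977279663086, -0.4997844696044922), (12.439911842346191, 38.70437240600586), 89.97435760498047) [0.00102501 0.03722026] [-0.00663229  0.00559108]
[ 0.01662161 -0.00087172]
```

View pics/w1.png

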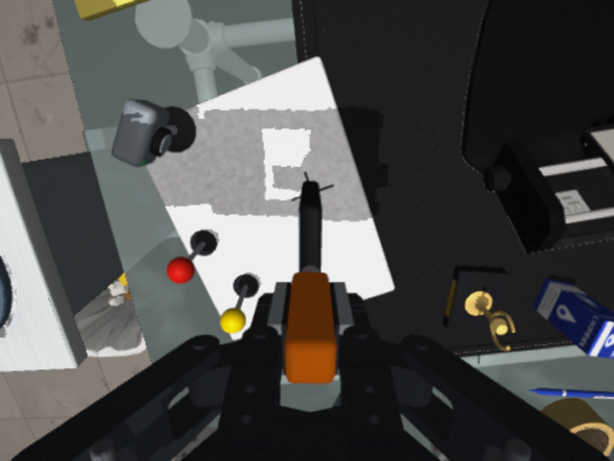

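The wrist picture shows the lens front at about (167,142), the red ball at (181,270) and the cross centre at about (313,191), in 1.2x pixels. The frame is square in the gripper. I'll get the relative geometry from this one view.

Run:
```python
from h import *
d=load('wrist')
for n,(u,v),z in (('cross',(313,191.5),.012),('lens',(167,142),.09),('red',(181,270),.09),('yel',(233,320),.09),('footred',(204,242),.015),('footyel',(246,285.5),.015)):
    p=atz(d,(u+.5)/1.2-.5,(v+.5)/1.2-.5,z)
    if n=='cross': c=p
    w=p-c; print(n,p.round(4),'depth',dep(d,u/1.2,v/1.2).round(3),'r',np.hypot(w[0],w[1]).round(4),'ang',np.degrees(np.arctan2(w[1],w[0]))%360)
save(d,'w2',(90,80,290,250),4)
```

```text
cross [0.5079 0.0633 0.012 ] depth [0.51  0.099 0.184] r 0.0 ang 0.0
lens [0.3884 0.135  0.09  ] depth [0.389 0.135 0.09 ] r 0.1393 ang 149.0215315025791
red [0.3752 0.0158 0.09  ] depth [0.381 0.021 0.102] r 0.141 ang 199.70277062631064
yel [ 0.4159 -0.0437  0.09  ] depth [ 0.42  -0.037  0.101] r 0.1411 ang 229.3312103940129
footred [0.3759 0.017  0.015 ] depth [0.377 0.017 0.017] r 0.1399 ang 199.35649411553158
footyel [ 0.4161 -0.0434  0.015 ] depth [ 0.417 -0.042  0.018] r 0.1408 ang 229.28870534112005
```

View pics/w2.png

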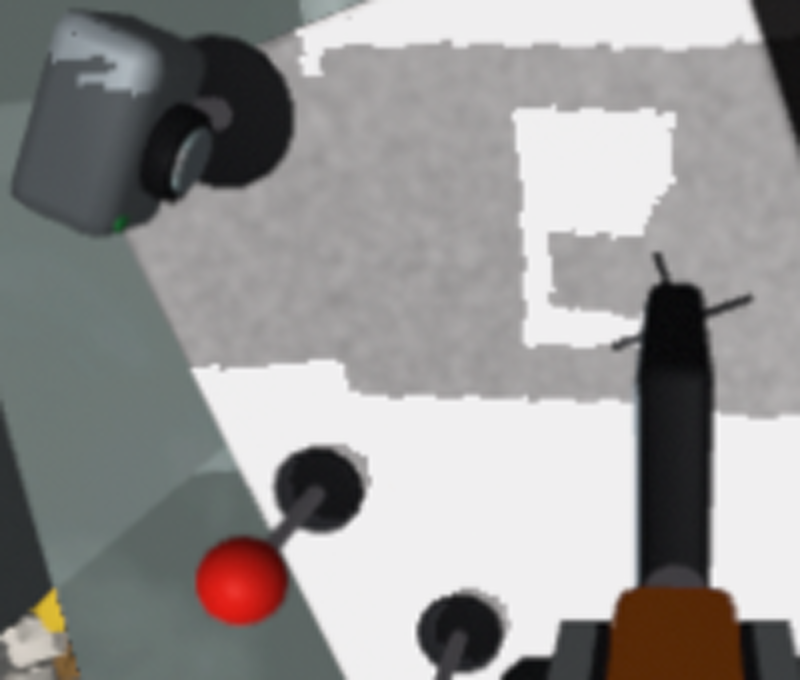

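The cross arms run from (613,348) to (750,297) in this crop, so the mid-point confirms the cross at about (0.507, 0.063). The lens is near (190,162) and red near (241,580). Lens 149.2° and red 199.4° keep the normal at 174.4°, which is the present angle. I'll lower to TCP z 0.171.

Call:
{"method": "drive_tool", "body": {
  "plan": [
    [0, 0.001, 0.005, 0, 0, 0, -1],
    [0, 0.0008, 0.01, 0, 0, 0, -1],
    [0, 0, 0.015, 0, 0, 0, -1],
    [0, 0, 0.015, 0, 0, 0, -1],
    [0, 0, 0.015, 0, 0, 0, -1],
    [0, 0, 0.012, 0, 0, 0, -1],
    [0, 0, 0.012, 0, 0, 0, -1],
    [0, 0, 0.01, 0, 0, 0, -1],
    [0, 0, 0, 0, 0, 0, -1],
    [0, 0, 0, 0, 0, 0, -1]
  ]
}}

```text
t: 7.35
tcp_pos: [0.5075, 0.0631, 0.1712]
tool_rot: [0.74, 0.672, -0.0, -0.0]
force: [-0.1, -0.4, -1.1]
finger_gap: 0.201
gripper_force: 49.0
```

Call:
{"method": "drive_tool", "body": {
  "plan": [
    [0, 0, 0, 0, 0, 0, -1],
    [0, 0, 0, 0, 0, 0, -1],
    [0, 0, 0, 0, 0, 0, -1],
    [0, 0, 0, 0, 0, 0, -1],
    [0, 0, 0, 0, 0, 0, -1]
  ]
}}

```text
t: 7.85
tcp_pos: [0.5074, 0.0631, 0.1715]
tool_rot: [0.74, 0.672, 0.0, 0.0]
force: [-1.6, 0.1, -1.5]
finger_gap: 0.203
gripper_force: 49.0
```

Run:
```python
from h import *
s,m=st()
d=snap('scene'); X=cloud(d); Y=(X-s['tcp_pos'])@m
b=(np.abs(Y[...,0])<.03)&(np.abs(Y[...,1])<.014)&(Y[...,2]>.05)&(Y[...,2]<.11); q=X[b]
for _ in range(3):
    nn=np.linalg.svd(q-q.mean(0),full_matrices=False)[2][2]; nn*=-np.sign(nn[0]); q=q[np.abs((q-q.mean(0))@nn)<.003]
print('glass',len(q),'yaw',np.degrees(np.arctan2(nn[1],nn[0])),'tilt',np.degrees(np.arcsin(nn[2])))
b=(np.abs(Y[...,0])<.05)&(np.abs(Y[...,1])<.014)&(Y[...,2]>.05)&(Y[...,2]<.15); q=X[b]; e=(Y[b])
print('z',q[:,2].min(),'x-range tool',np.percentile(e[:,0],[1,99]))
save(d,'scene3',(130,100,330,320),2.7)
```

```text
t 7.85 p [0.5074 0.0631 0.1715] xyaw 84.51 yyaw -5.49 z [ 4.e-04 -1.e-04 -1.e+00] F [-1.6  0.1 -1.5] gap 0.203 48.981181383132935
glass 474 yaw 174.18001345131393 tilt -0.10910663841623701
z 0.052559077339129456 x-range tool [-0.03589819  0.0388975 ]
```

View pics/scene3.png

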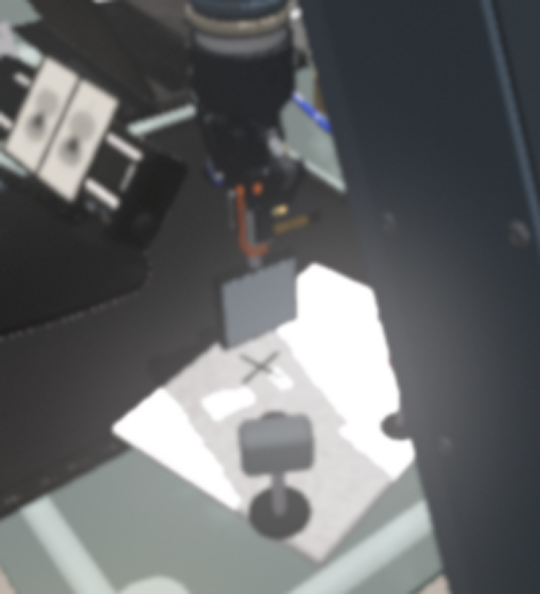

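The picture shows the mirror upright over the cross at (260,367), glass facing the camera at (277,440). Its yaw is 174.2–174.5°, tilt is about 0.1°, and the bottom edge is at 0.0526 m, which puts the centre near 0.0905 m. Everything matches, so I'm handing it in.

```bash
python3 -c "
from h import *
print(manip.sign_off())"
```

```text
the job is handed in; nothing more can be done
None
```

I handed in the job with the mirror held still and upright, centred over the cross to about 1 mm and level with the lens; its glass normal is within about half a degree of halving the lens–red-ball angle. I had no view through the small camera itself, so the red ball's place in the mirror is worked out from these measurements.

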